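# Seat the keyed rotor on the tube spinner and hold it down

## Task

Lift the tube rotor out of its storage stand by its handle and push its shaft into the hub of the tube spinner, turning it until the key slips into the keyway, then keep pushing against the ejector spring until the rotor is fully home on the hub. Do not let go: finish while still gripping the handle and holding the rotor down, since the spring lifts it again if released. Leave the kit box, the bottle and the tube rack where they are.

Things in the scene. Friction and masses are not known exactly. Their poses are not given: they have to be found in the camera images.
- rotor: loose tube rotor, about 0.2 kg: aluminium disc 72 mm in diameter, 14 mm thick, dark tube holes in its top, bar handle above, keyed shaft below. Origin: centre of the disc's flat underside (seating face); z up along the axis; x points from the axis to the key. A small steel pointer on the disc's top (6 mm wide, 6 mm high, from the handle's end out to 42 mm from the axis) marks the key's side
- rotor_handle (a point): point on the rotor's axis in its grey bar handle, 37 mm above the rotor's origin. The handle is 44 mm long along x, 20 mm wide along y, and stands from 14 mm (the disc's top) to 55 mm above the rotor's origin; grip it across the 20 mm. Same axes as the rotor
- rotor_key (a point): lower outer end of the key, 18 mm from the axis along the rotor's x and 28 mm below its origin. The key is a rib 6 mm wide that runs from there up to the disc, on a steel shaft of 24 mm diameter that reaches 42 mm below the origin: its lowest 14 mm are plain round, the last 6 mm tapered to 16 mm diameter
- stand: fixed white plastic ring in which the rotor hangs at the start, disc resting on its rim, shaft inside: outer diameter 60 mm, inner 42 mm, 50 mm high. Origin: centre of its underside, on the bench
- hub_mouth (a point): centre of the top face of the fixed steel hub (48 mm diameter, 46 mm high), 91 mm above the bench; z up along the bore; x points to the keyway, within 45 degrees of straight away from the robot. Bore 26.6 mm diameter; keyway: slot 8.4 mm wide, cut right through the hub's side wall, open at the top. Home: rotor's underside on this face, x along x. With the key off the slot the rotor stops 28 mm above it
- drive: fixed white housing of the tube spinner, 150 x 150 mm and 45 mm high, with the hub on the middle of its top (the hub is turned by up to 0.5 rad relative to it and does not rotate); origin at the centre of its underside, on the bench
- ejector (a joint): spring-loaded ejector pin in the bore, m: 0 when up (its top 30 mm below the mouth), about 0.012 when the rotor is home. Its spring pushes up with about 4.5 N at the start of its travel and 10.5 N with the rotor home
- kit_box: blue cardboard box lying flat, 120 x 180 x 35 mm, bystander; origin at the centre of its underside
- reagent_bottle: amber bottle, 64 mm diameter, 150 mm high, bystander; origin at the centre of its underside
- tube_rack: white tube rack, 80 x 120 x 50 mm with the tube caps, bystander; origin at the centre of its underside
There are look-alikes about, which are no part of the job. Leave any green or yellow look-alike of the rotor alone. Leave any purple look-alike of the stand alone.

How it is judged:
By the outcome, as a careful person would: the job done as asked, in the order asked, and still so for the second after the job is handed in, while the arm keeps its last pose, push and grip.
It also fails if it takes over 43 s, if anything falls off the work surface, if the arm or the gripper's body presses on something with over 40 N, if the wrist force passes 120 N, or if a joint passes its speed limit or range.

## Robot

A 6-joint arm with a two-finger parallel gripper is mounted at the origin on the work surface. World frame = base frame: x ahead of the robot, y to its left, z up, the work surface at z = 0. Lengths are in m, angles in rad, forces in N, time in s.
With the tool pointing down it reaches from about 0.375 to 0.975 m from the base axis. Payload 3.8 kg.
Tool frame: the origin (TCP) lies between the finger pads; the fingertips stand 22 mm ahead of it and the grasp point (between the pads) lies 3 mm ahead of it; z points along the fingers, y is the direction in which the jaws open and shut (so a half turn about z gives the same grasp; the last joint's range is limited). The gripper opens to 85 mm and grips with 20 to 120 N. Pads are 22 mm wide; open, the fingers measure 114 mm over their backs; the gripper's body (76 mm by 85 mm) begins 54 mm behind the grasp point. The pads swing forward as they close: fully open they stand 13 mm farther back than shut.
Start: joints at [1.11, 0.264, 1.604, -0, 1.274, -0.037], TCP at [0.278, 0.615, 0.253] pointing down, gripper open.
Joint ranges: [-2.63, 2.63], [-0.94, 2.18], [0.31, 2.57], [-1.31, 4.45], [0, 2.66], [-2.55, 2.55]. Speed limits (rad/s): [2.57, 2.57, 3.14, 3.14, 3.14, 3.14].

## Interface

Orientations are given as a rotation vector (axis times angle).
In Python, from workcell import * gives the robot as it stands.
- The arm moves only by the tool step_arm, never from a script. Its argument "motion" is a list that holds one entry, the list of rows, each a list of 7 numbers: the finger opening in m, from 0 to 0.0854, then the shift along the world's x, y, z in m, then the turn, a rotation vector about the world's x, y, z in degrees. A call has exactly 8 rows; each row is the pose to reach, as a shift and turn from the pose measured when the call began; what a row does not reach only later rows make up. A row lasts 1/8 s, in which the tool goes at most 62.5 mm and 10.7 degrees, less where a joint would pass 70% of its speed; a pose out of reach is approached as far as the arm can. A call with a gripper value outside its range is refused whole. The fingers move at their own pace and stop on an object; "newtons" is the grip in N (left out, the last holds). Time passes only in rows, so rows that repeat a pose let the fingers close, or fill a call up. It gives the time, the measured TCP pose, the force and the opening at its end, in the units of the state.
- read_state(): the state, without advancing time (a new reading comes with each control period).
- read_camera(name): name is "scene" or "top" or "wrist"; returns (picture, depth): 420x560x3 uint8, blue, green, red; 420x560 float32, m along the optical axis (not along the pixel's ray), 0 where there is no reading.
- get_calibration(name): a dict with "K" (3x3 intrinsics, pixels), "world_from_camera" (4x4, takes a point from camera to world coordinates). Camera axes: x right, y down, z forward; pixel columns grow to the right and rows downward; lengths in m; the calibration is good to about 2 mm. A picture is of the moment at which its call begins: read the wrist's pose just before it. get_calibration takes no time and is no camera call; for the wrist camera it gives the pose at the moment of the call.
- finish_job(): hands the job in, once; it reports no verdict.
Trained networks look in the newest picture that a camera, given by its name, has taken for a name from the list of things; names that differ only in an ending like _2 or _b are one class to them, and where a whole thing is asked for, a point or a joint stands for the part that bears it (a point fixed in the world has none). Each returns a list of dicts, best first, with "score" (0 to 1); they miss things now and then, are a little off and sometimes report something else, mostly with a low value. They report only what shows in the picture. A call takes as long as a camera call. They do not tell look-alikes from the thing itself.
- spot_in(camera, thing): "xyz" ([x, y, z] in m, in the coordinates of the camera as it stood for that picture, good to about 4 mm: the middle of the surface that is visible of it).
- regions_of(camera, thing): "region" (420x560 bool, what is visible of it).
The state is a dict: "time": time; "q": joint angles; "joint_vel": joint speeds; "joint_torque": joint torques, N m; "tool_pos": TCP position; "tcp_rot": TCP orientation; "wrist_force": force on the tool from outside, world axes, zero at the start; "torque": the same for the moment, N m; "width": opening from 0.0 (shut) to 1.0 (fully open).
Only numpy, scipy, OpenCV 4.12 (cv2) and the standard library are available. Lean on these libraries where they do the work, as an engineer would, in place of code of your own. Each camera call takes 0.05 s, during which the arm holds its last target. There are 200 camera calls.

## Working session

There is one attempt and no reset: what is moved stays moved. The work goes in short steps, Python scripts to look and compute and a tool call to move; the robot and the scene stay as the last step left them, time stands still between calls to the robot, and variables do not carry over. Pictures are saved under pics/ and viewed, on a budget of 10 in all, crops included, one or two more only if the job needs it, and the job is handed in when it is done.

Besides the shell and the picture viewer there is one more tool, called after "Call:" by a JSON object that holds its "name" and its "arguments", one argument or row to a line. step_arm: Moves the arm, as the interface text tells. Its arguments: {"type":"object","properties":{"motion":{"type":"array"},"newtons":{"type":"number"}},"required":["motion"]}

```bash
mkdir -p pics; cat > h.py <<'E'
from workcell import *
import numpy as np, cv2
def toworld(cam,p):
    T=np.array(get_calibration(cam)["world_from_camera"]); return (T[:3,:3]@np.atleast_2d(p).T).T+T[:3,3]
def cloud(cam,d):
    K=np.array(get_calibration(cam)["K"]); v,u=np.indices(d.shape)
    p=np.stack([(u-K[0,2])/K[0,0]*d,(v-K[1,2])/K[1,1]*d,d],-1)
    return toworld(cam,p.reshape(-1,3)).reshape(d.shape+(3,))
def pix(cam,w):
    c=get_calibration(cam);T=np.linalg.inv(np.array(c["world_from_camera"]));p=T[:3,:3]@w+T[:3,3];q=np.array(c["K"])@p;return q[:2]/q[2]
E
python3 - <<'E'
from h import *
np.set_printoptions(precision=3,suppress=True)
for c in("top","scene"):
    im,d=read_camera(c); cv2.imwrite(f"pics/{c}0.png",im); np.save(f"{c}0.npy",d)
    for t in("rotor","stand","hub_mouth","drive","kit_box","reagent_bottle","tube_rack"):
        for r in spot_in(c,t):
            w=toworld(c,r["xyz"])[0]; print(c,t,round(r["score"],2),w,pix(c,w).round())
s=read_state();print(s["time"],s["tool_pos"],s["tcp_rot"],s["wrist_force"])
E
```

```text
top rotor 0.92 [0.567 0.228 0.065] [174. 223.]
top rotor 0.82 [0.445 0.234 0.052] [171. 286.]
top rotor 0.71 [0.535 0.11  0.054] [235. 241.]
top stand 0.95 [0.656 0.141 0.049] [220. 179.]
top stand 0.88 [0.567 0.34  0.044] [119. 223.]
top hub_mouth 0.65 [ 0.543 -0.204  0.078] [399. 238.]
top drive 0.63 [ 0.536 -0.198  0.046] [393. 242.]
top kit_box 0.9 [0.777 0.017 0.038] [284. 119.]
top reagent_bottle 0.85 [0.723 0.279 0.104] [144. 139.]
top tube_rack 0.72 [0.566 0.23  0.066] [173. 224.]
top tube_rack 0.69 [ 0.74  -0.246  0.037] [416. 139.]
top tube_rack 0.69 [ 0.541 -0.205  0.078] [400. 239.]
scene rotor 0.92 [0.45  0.244 0.058] [419. 223.]
scene rotor 0.86 [0.544 0.122 0.059] [342. 220.]
scene rotor 0.82 [0.579 0.242 0.065] [382. 258.]
scene stand 0.78 [0.587 0.25  0.018] [380. 278.]
scene stand 0.77 [0.578 0.342 0.04 ] [427. 295.]
scene stand 0.68 [0.658 0.147 0.035] [316. 267.]
scene stand 0.45 [0.576 0.245 0.065] [385. 258.]
scene hub_mouth 0.89 [ 0.545 -0.194  0.076] [235. 150.]
scene drive 0.94 [ 0.564 -0.17   0.049] [237. 167.]
scene kit_box 0.59 [0.791 0.026 0.04 ] [223. 275.]
scene reagent_bottle 0.75 [0.739 0.298 0.097] [359. 325.]
scene tube_rack 0.92 [ 0.751 -0.231  0.041] [158. 201.]
0.8 [0.278 0.615 0.253] [-0.661 -3.071 -0.   ] [0.307 0.079 0.561]
```

View pics/top0.png

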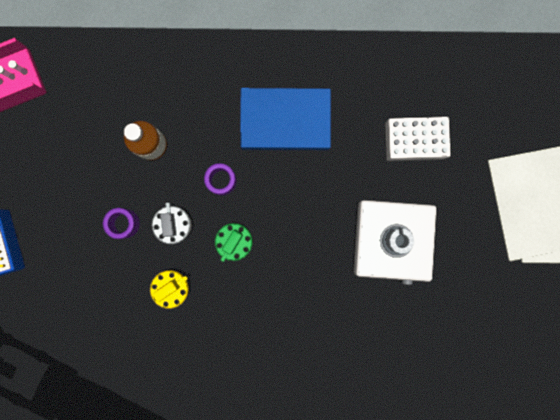

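View pics/scene0.png

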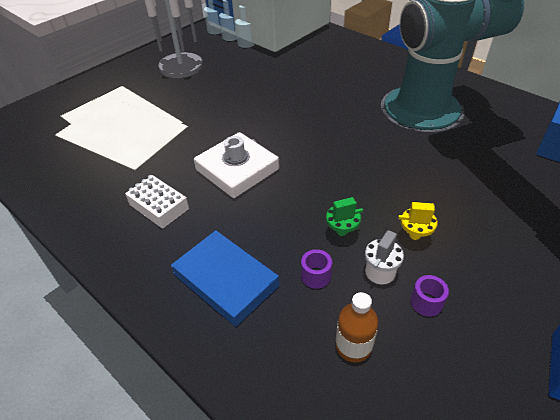

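Top view: the three rotor candidates are silver at (171,224), yellow at (169,289) and green at (233,243). Only the silver one, hanging in a white ring with its pointer up at (168,207), fits the description. The hub is at (399,239) and the purple rings at (220,179) and (119,223) are decoys. I'll move above the silver one for a close look.

Call:
{"name": "step_arm", "arguments": {
  "motion": [
    [[0.085, 0.035, -0.05, 0.0, 0, 0, 4], [0.085, 0.07, -0.1, 0.0, 0, 0, 8], [0.085, 0.105, -0.15, 0.01, 0, 0, 13], [0.085, 0.14, -0.2, 0.02, 0, 0, 18], [0.085, 0.175, -0.25, 0.03, 0, 0, 23], [0.085, 0.21, -0.3, 0.03, 0, 0, 28], [0.085, 0.245, -0.35, 0.03, 0, 0, 32], [0.085, 0.28, -0.39, 0.03, 0, 0, 34]]
  ]
}}

```text
time: 1.8
tool_pos: [0.5586, 0.2232, 0.2838]
tcp_rot: [-0.267, 3.129, 0.0]
wrist_force: [0.8, 0.6, -0.0]
width: 0.993
```

```bash
python3 - <<'E'
from h import *
np.set_printoptions(precision=3,suppress=True)
s=read_state();print(s["time"],s["tool_pos"],s["tcp_rot"],s["wrist_force"],s["q"])
c="wrist";print(get_calibration(c))
im,d=read_camera(c); cv2.imwrite("pics/w1.png",im); np.save("w1.npy",d); np.save("w1c.npy",cloud(c,d))
for r in spot_in(c,"rotor"):
    w=toworld(c,r["xyz"])[0]; print(round(r["score"],2),w,pix(c,w).round())
E
```

```text
1.8 [0.559 0.223 0.284] [-0.267  3.129  0.   ] [ 0.819  0.582 -0.024] [ 0.339  0.108  1.731  0.     1.302 -1.402]
{'K': array([[292.174,   0.   , 280.264],
       [  0.   , 292.174, 209.814],
       [  0.   ,   0.   ,   1.   ]]), 'world_from_camera': array([[-0.17 ,  0.93 ,  0.325,  0.475],
       [ 0.985,  0.16 ,  0.056,  0.209],
       [ 0.   ,  0.329, -0.944,  0.404],
       [ 0.   ,  0.   ,  0.   ,  1.   ]])}
0.98 [0.525 0.118 0.055] [198. 137.]
0.94 [0.558 0.233 0.062] [291. 182.]
0.86 [0.446 0.235 0.051] [309.  82.]
```

View pics/w1.png

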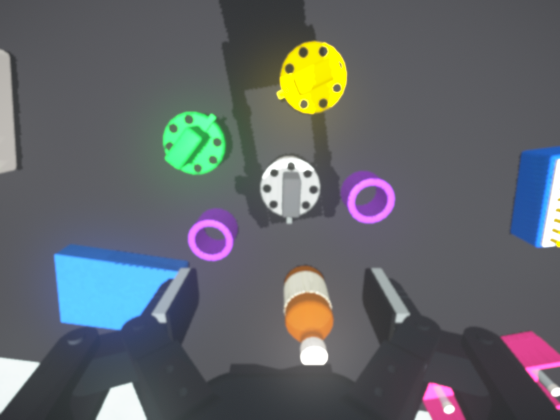

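The wrist view shows the silver rotor at (290,187) in the white ring with a grey handle and its pointer at (289,220). Green is at (194,143) and yellow at (314,78). Next I'll measure the silver one and confirm it in a crop.

```bash
cat >> h.py <<'E'
def rotorfit(P,c,zd,R=.05):
    """disc centre by circle fit to rim points near z=zd (disc top), handle rect from z>zd+.03"""
    m=(np.hypot(P[...,0]-c[0],P[...,1]-c[1])<R)
    D=P[m&(abs(P[...,2]-zd)<.004)][:,:2].astype(np.float32); H=P[m&(abs(P[...,2]-zd-.041)<.004)][:,:2].astype(np.float32)
    print("disc z",np.median(P[m&(abs(P[...,2]-zd)<.004)][:,2]),"n",len(D),len(H), "handle z",np.median(P[m&(abs(P[...,2]-zd-.041)<.004)][:,2]))
    print("disc enclosing",cv2.minEnclosingCircle(D)); (hc,sz,a)=cv2.minAreaRect(H); print("handle",hc,sz,a, "mean",H.mean(0))
    w,v=np.linalg.eigh(np.cov(H.T)); print("long axis deg",np.degrees(np.arctan2(v[1,1],v[0,1])))
    return D,H
E
python3 - <<'E'
from h import *
P=np.load("w1c.npy"); D,H=rotorfit(P,(.563,.23),.064)
r=np.hypot(*(D-H.mean(0)).T); print("pointer?",D[np.argsort(r)[-10:]])
im=cv2.imread("pics/w1.png")
# white/grey pixel crop
cv2.imwrite("pics/w1crop.png",cv2.resize(im[140:240,230:350],None,fx=5,fy=5,interpolation=cv2.INTER_CUBIC))
P2=P[140:240,230:350]; m=(P2[...,2]>.055)&(P2[...,2]<.12)
print(np.histogram(P2[...,2][m],bins=13,range=(.055,.12)))
# pointer: z 0.067-0.075 
m=(np.hypot(P2[...,0]-.563,P2[...,1]-.23)<.055)&(np.hypot(P2[...,0]-.563,P2[...,1]-.23)>.03)&(P2[...,2]>.067)&(P2[...,2]<.08); print("ptr",P2[m].mean(0),m.sum())
E
```

```text
disc z 0.06313279585530535 n 1851 703 handle z 0.10402004824349792
disc enclosing ((0.5689059495925903, 0.23156259953975677), 0.036984093487262726)
handle (0.567543089389801, 0.23083406686782837) (0.04282822459936142, 0.019868547096848488) 8.253846168518066 mean [0.566878   0.23065056]
long axis deg -172.41621795871256
pointer? [[0.6029184  0.22568555]
 [0.5876048  0.20066188]
 [0.5984641  0.21236266]
 [0.59667575 0.20952924]
 [0.5862652  0.26169205]
 [0.58786136 0.26079392]
 [0.5976039  0.25137034]
 [0.6034694  0.22451006]
 [0.59417844 0.25577727]
 [0.6051186  0.23856847]]
(array([  28, 1810,   69,   22,   18,   20,   19,   19,   20,  639,   76,
          0,    0]), array([0.055, 0.06 , 0.065, 0.07 , 0.075, 0.08 , 0.085, 0.09 , 0.095,
       0.1  , 0.105, 0.11 , 0.115, 0.12 ]))
ptr [0.60555973 0.23610692 0.06938795] 30
```

View pics/w1crop.png

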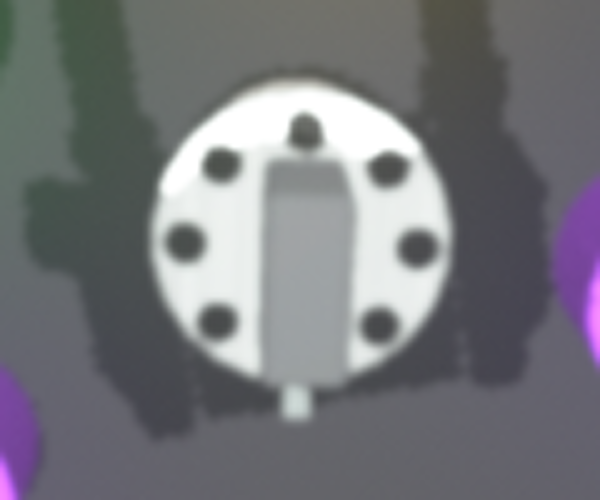

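The crop confirms it: silver disc, dark holes, grey bar handle (crop (310,270)), pointer at (296,402) facing away from the robot. Rotor at (0.568, 0.231), yaw about 8°.

Call:
{"name": "step_arm", "arguments": {
  "motion": [
    [[0.065, 0.003, 0.003, -0.04, 0, 0, -0.8], [0.065, 0.006, 0.006, -0.08, 0, 0, -1.7], [0.065, 0.009, 0.008, -0.12, 0, 0, -1.7], [0.065, 0.009, 0.008, -0.15, 0, 0, -1.7], [0.065, 0.009, 0.008, -0.175, 0, 0, -1.7], [0.065, 0.009, 0.008, -0.192, 0, 0, -1.7], [0.065, 0.009, 0.008, -0.192, 0, 0, -1.7], [0.065, 0.009, 0.008, -0.192, 0, 0, -1.7]]
  ],
  "newtons": 80
}}

```text
time: 2.9
tool_pos: [0.5703, 0.2296, 0.0926]
tcp_rot: [-0.212, 3.131, -0.002]
wrist_force: [0.1, 0.6, -0.2]
width: 0.758
```

Call:
{"name": "step_arm", "arguments": {
  "motion": [
    [[0.01, 0, 0, 0, 0, 0, 0], [0.01, 0, 0, 0, 0, 0, 0], [0.01, 0, 0, 0, 0, 0, 0], [0.01, 0, 0, 0, 0, 0, 0], [0.01, 0, 0, 0, 0, 0, 0], [0.01, 0, 0, 0, 0, 0, 0], [0.01, 0, 0, 0, 0, 0, 0], [0.01, 0, 0, 0, 0, 0, 0]]
  ],
  "newtons": 80
}}

```text
time: 3.9
tool_pos: [0.5713, 0.23, 0.094]
tcp_rot: [-0.212, 3.129, -0.001]
wrist_force: [0.3, 1.1, 6.6]
width: 0.224
```

Call:
{"name": "step_arm", "arguments": {
  "motion": [
    [[0.01, 0, 0, 0.01, 0, 0, 0], [0.01, 0, 0, 0.025, 0, 0, 0], [0.01, 0, 0, 0.05, 0, 0, 0], [0.01, 0, 0, 0.08, 0, 0, 0], [0.01, 0, 0, 0.11, 0, 0, 0], [0.01, 0, 0, 0.14, 0, 0, 0], [0.01, 0, 0, 0.16, 0, 0, 0], [0.01, 0, 0, 0.16, 0, 0, 0]]
  ]
}}

```text
time: 4.9
tool_pos: [0.5724, 0.2303, 0.2564]
tcp_rot: [-0.211, 3.125, 0.001]
wrist_force: [0.5, -0.6, -1.6]
width: 0.215
```

Call:
{"name": "step_arm", "arguments": {
  "motion": [
    [[0.01, 0.005, -0.04, 0, 0, 0, 0], [0.01, 0.01, -0.09, 0, 0, 0, 0], [0.01, 0.02, -0.15, 0, 0, 0, 0], [0.01, 0.025, -0.21, 0, 0, 0, 0], [0.01, 0.03, -0.27, 0, 0, 0, 0], [0.01, 0.04, -0.33, 0, 0, 0, 0], [0.01, 0.04, -0.38, 0, 0, 0, 0], [0.01, 0.04, -0.42, 0, 0, 0, 0]]
  ]
}}

```text
time: 5.9
tool_pos: [0.6112, -0.1917, 0.254]
tcp_rot: [-0.209, 3.128, 0.003]
wrist_force: [0.6, 0.5, -2.5]
width: 0.219
```

```bash
python3 - <<'E'
from h import *
np.set_printoptions(precision=4,suppress=True)
s=read_state();print(s["time"],s["tool_pos"],s["tcp_rot"],s["wrist_force"],s["width"],s["joint_vel"])
c="wrist"
im,d=read_camera(c); cv2.imwrite("pics/w2.png",im); P=cloud(c,d); np.save("w2c.npy",P)
for r in spot_in(c,"hub_mouth"):
    w=toworld(c,r["xyz"])[0]; print(round(r["score"],2),w,pix(c,w).round())
m=(np.hypot(P[...,0]-.545,P[...,1]+.2)<.035)&(abs(P[...,2]-.091)<.004); D=P[m][:,:2].astype(np.float32)
print(m.sum(),P[m].mean(0),cv2.minEnclosingCircle(D))
E
```

```text
5.9 [ 0.6112 -0.1917  0.254 ] [-0.2095  3.1281  0.0031] [ 0.5958  0.5335 -2.4602] 0.218557943991859 [-0.4699  0.161  -0.1896  0.0146  0.0309 -0.4751]
0.92 [ 0.5314 -0.2068  0.0908] [277. 111.]
1219 [ 0.5352 -0.2097  0.0904] ((0.5375919342041016, -0.2094477117061615), 0.02359035611152649)
```

View pics/w2.png

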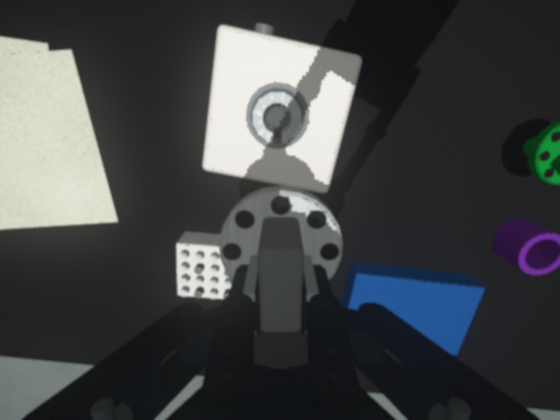

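The hub is visible at (277,112), with the rotor held at (281,240). The arm was still moving, so I'll measure again.

```bash
cat > hub.py <<'E'
from h import *
np.set_printoptions(precision=4,suppress=True,linewidth=150)
from scipy.optimize import least_squares
c="wrist"
for k in range(2):
    s=read_state(); im,d=read_camera(c); P=cloud(c,d)
print(s["time"],s["tool_pos"],s["tcp_rot"],s["wrist_force"],abs(s["joint_vel"]).max() if hasattr(s["joint_vel"],'max') else s["joint_vel"])
cv2.imwrite("pics/w3.png",im); np.save("w3c.npy",P)
m=(np.hypot(P[...,0]-.54,P[...,1]+.205)<.04)&(abs(P[...,2]-.091)<.004); D=P[m][:,:2].astype(np.float32)
cc,R=cv2.minEnclosingCircle(D); print("hub",m.sum(),P[m].mean(0),cc,R)
# rim outer circle fit
m8=m.astype(np.uint8)
cs,_=cv2.findContours(m8,cv2.RETR_CCOMP,cv2.CHAIN_APPROX_NONE)
B=np.vstack([q[:,0] for q in cs]); W=P[B[:,1],B[:,0]][:,:2]; r=np.hypot(*(W-cc).T)
for lo,hi in((.020,.027),(.011,.0165)):
    X=W[(r>lo)&(r<hi)]; f=least_squares(lambda p:np.hypot(X[:,0]-p[0],X[:,1]-p[1])-p[2],[*cc,(lo+hi)/2],loss="soft_l1",f_scale=.0005); print(len(X),f.x)
    if lo>.015: cen=f.x[:2]
A=P[(np.hypot(P[...,0]-cen[0],P[...,1]-cen[1])<.0225)&(np.hypot(P[...,0]-cen[0],P[...,1]-cen[1])>.0155)]
ang=np.degrees(np.arctan2(A[:,1]-cen[1],A[:,0]-cen[0])); lowm=A[:,2]<.085
top=ang[~lowm]
print("top hist",[(a,int(((top>=a)&(top<a+6)).sum())) for a in range(-66,66,6)])
t=s["tool_pos"]
m=(np.hypot(P[...,0]-t[0],P[...,1]-t[1])<.045)
print(np.histogram(P[m][:,2],bins=20,range=(.19,.29)))
# enlarged hub crop
u,v=pix(c,np.array([*cen,.091])).astype(int); print(u,v)
cv2.imwrite("pics/hubcrop%d.png"%int(s["time"]*100),cv2.resize(im[max(0,v-45):v+45,u-45:u+45],None,fx=6,fy=6,interpolation=cv2.INTER_CUBIC))
E
python3 hub.py; ls pics
```

```text
6.05 [ 0.6112 -0.1915  0.2541] [-0.2062  3.1283  0.0032] [ 0.1711  0.9742 -2.5093] 0.043322012903433384
hub 1216 [ 0.5356 -0.2029  0.0905] (0.5377970337867737, -0.20191511511802673) 0.023673364892601967
145 [ 0.5374 -0.2026  0.0223]
87 [ 0.5373 -0.2026  0.0137]
top hist [(-66, 17), (-60, 16), (-54, 17), (-48, 17), (-42, 17), (-36, 16), (-30, 16), (-24, 17), (-18, 13), (-12, 18), (-6, 4), (0, 0), (6, 0), (12, 0), (18, 5), (24, 16), (30, 17), (36, 15), (42, 18), (48, 13), (54, 19), (60, 17)]
(array([   0,    0,    0,    0,  138,  208, 5712,  202,  126,  253,  350,  409,  464,  527, 3306, 1394,  403, 1151, 1646, 4014]), array([0.19 , 0.195, 0.2  , 0.205, 0.21 , 0.215, 0.22 , 0.225, 0.23 , 0.235, 0.24 , 0.245, 0.25 , 0.255, 0.26 , 0.265, 0.27 , 0.275, 0.28 , 0.285,
       0.29 ]))
276 117
hubcrop605.png
scene0.png
top0.png
w1.png
w1crop.png
w2.png
w3.png
```

```bash
python3 - <<'E'
from h import *
from scipy.optimize import least_squares
np.set_printoptions(precision=4,suppress=True)
P=np.load("w3c.npy"); t=[.6112,-.1915]
m=(np.hypot(P[...,0]-t[0],P[...,1]-t[1])<.05)&(P[...,2]>.215)&(P[...,2]<.228)
A=P[m]; q=A[(abs(A[:,2]-np.median(A[:,2]))<.002)]
co=np.linalg.lstsq(np.c_[q[:,:2]-t,np.ones(len(q))],q[:,2],rcond=None)[0]; print("disc plane",co)
m2=np.zeros(m.shape,np.uint8); m2[m&(abs(P[...,2]-np.median(A[:,2]))<.004)]=1
cs,_=cv2.findContours(m2,cv2.RETR_EXTERNAL,cv2.CHAIN_APPROX_NONE); B=np.vstack([c[:,0] for c in cs]); W=P[B[:,1],B[:,0]][:,:2]
r=np.hypot(*(W-t).T); X=W[(r>.030)&(r<.042)]
f=least_squares(lambda p:np.hypot(X[:,0]-p[0],X[:,1]-p[1])-.036,t,loss="soft_l1",f_scale=.0005); print(len(X),"rotor centre",f.x, np.abs(f.fun).mean())
f=least_squares(lambda p:np.hypot(X[:,0]-p[0],X[:,1]-p[1])-p[2],t+[.036],loss="soft_l1",f_scale=.0005); print(f.x)
H=P[(np.hypot(P[...,0]-t[0],P[...,1]-t[1])<.03)&(abs(P[...,2]-.2635)<.0025)]; print("H",len(H),H.mean(0),cv2.minAreaRect(H[:,:2].astype(np.float32)))
E
```

```text
disc plane [0.0036 0.0023 0.2237]
192 rotor centre [ 0.6048 -0.1902] 0.0006329734961892082
[ 0.604  -0.1903  0.0353]
H 3979 [ 0.6017 -0.1907  0.2643] ((0.6038500666618347, -0.190712571144104), (0.04399670660495758, 0.038149312138557434), 42.42196273803711)
```

View pics/hubcrop605.png

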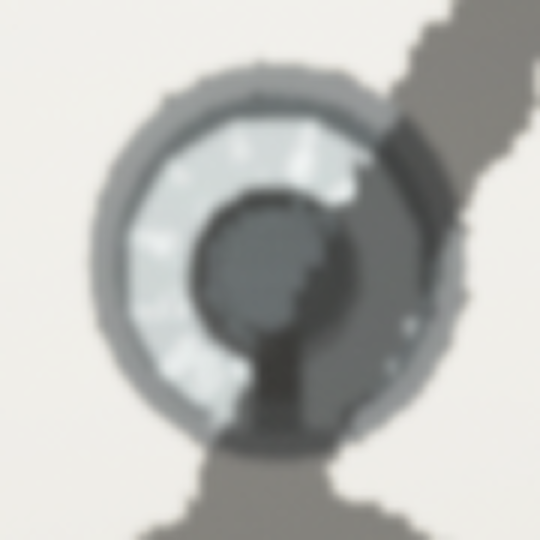

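Slot in the crop at (275,395), straight down from the hub centre, so the keyway yaw is about 7.5°, already matching the rotor. Moving over the hub.

Call:
{"name": "step_arm", "arguments": {
  "motion": [
    [[0.01, -0.02, -0.003, 0, 0, 0, 0], [0.01, -0.045, -0.008, 0, 0, 0, 0], [0.01, -0.069, -0.012, 0, 0, 0, 0], [0.01, -0.069, -0.012, -0.02, 0, 0, 0], [0.01, -0.069, -0.012, -0.045, 0, 0, 0], [0.01, -0.069, -0.012, -0.062, 0, 0, 0], [0.01, -0.069, -0.012, -0.066, 0, 0, 0], [0.01, -0.069, -0.012, -0.066, 0, 0, 0]]
  ]
}}

```text
time: 7.1
tool_pos: [0.5426, -0.2017, 0.1879]
tcp_rot: [-0.209, 3.128, 0.005]
wrist_force: [0.0, 0.3, -2.1]
width: 0.223
```

```bash
python3 - <<'E'
from h import *
np.set_printoptions(precision=4,suppress=True)
s=read_state();print(s["time"],s["tool_pos"],s["tcp_rot"],s["wrist_force"],s["width"])
im,d=read_camera("scene"); P=cloud("scene",d); np.save("s4c.npy",P)
for n,z0,z1 in(("shaft",.100,.108),("hub",.06,.088),("disc rim",.144,.158)):
    m=(np.hypot(P[...,0]-.54,P[...,1]+.205)<.05)&(P[...,2]>z0)&(P[...,2]<z1); print(n,m.sum(),P[m].mean(0) if m.any() else 0)
    if m.any(): np.save("s_%s.npy"%n[:4].strip(),P[m])
cv2.imwrite("pics/s4crop.png",cv2.resize(im[90:190,170:300],None,fx=6,fy=6,interpolation=cv2.INTER_CUBIC))
print(get_calibration("scene")["world_from_camera"])
E
```

```text
7.1 [ 0.5426 -0.2017  0.1879] [-0.2092  3.1283  0.0046] [ 0.0231  0.3107 -2.0625] 0.22322119522654194
shaft 4 [ 0.5438 -0.1962  0.1071]
hub 234 [ 0.5455 -0.1968  0.076 ]
disc rim 150 [ 0.5511 -0.1821  0.1533]
[[-0.6665  0.5521 -0.501   1.0765]
 [ 0.7452  0.4743 -0.4687  0.4673]
 [-0.0212 -0.6857 -0.7276  0.7476]
 [ 0.      0.      0.      1.    ]]
```

View pics/s4crop.png

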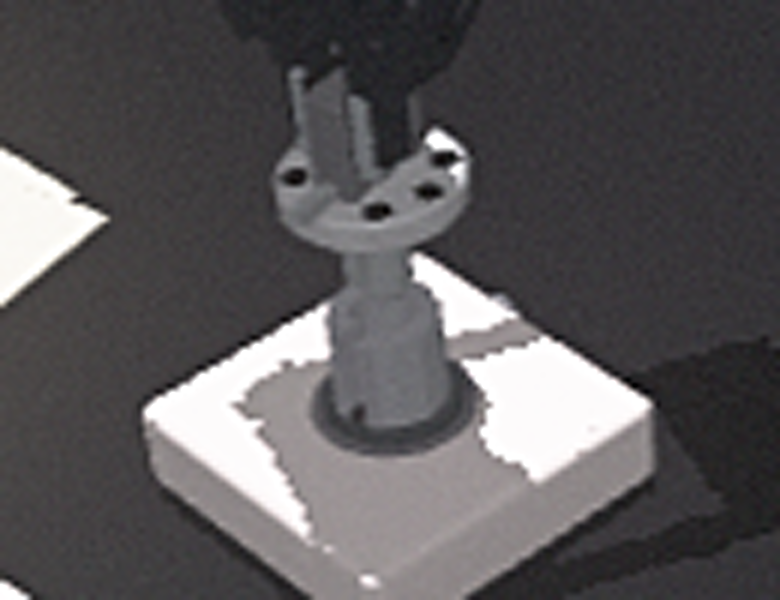

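The scene crop shows the shaft above the hub: hub edges 330–450, disc edges 275–468, slot visible on the hub's lower left at (350,370). Next I'll compare the two axes using the projection.

```bash
python3 - <<'E'
from h import *
f=lambda w:(pix("scene",np.array(w))-[170,90])*6
for n,w in(("hub mid",(.5374,-.2026,.07)),("hub top",(.5374,-.2026,.091)),("shaft",(.5374,-.2026,.125)),("disc",(.5374,-.2026,.150)),("disc +x4",(.5414,-.2026,.15)),("disc +y4",(.5374,-.1986,.15))): print(n,f(w))
E
```

```text
hub mid [390.25015093 355.25705785]
hub top [384.55663938 312.9548817 ]
shaft [374.98288559 241.82292464]
disc [367.64677785 187.31643613]
disc +x4 [359.85781371 192.13481454]
disc +y4 [374.98169541 191.37277479]
```

Call:
{"name": "step_arm", "arguments": {
  "motion": [
    [[0.01, 0, -0.002, 0, 0, 0, 0], [0.01, 0, -0.002, -0.003, 0, 0, 0], [0.01, 0, -0.002, -0.006, 0, 0, 0], [0.01, 0, -0.002, -0.01, 0, 0, 0], [0.01, 0, -0.002, -0.014, 0, 0, 0], [0.01, 0, -0.002, -0.018, 0, 0, 0], [0.01, 0, -0.002, -0.02, 0, 0, 0], [0.01, 0, -0.002, -0.02, 0, 0, 0]]
  ]
}}

```text
time: 8.15
tool_pos: [0.5429, -0.204, 0.1684]
tcp_rot: [-0.209, 3.128, 0.004]
wrist_force: [0.2, 0.0, -1.8]
width: 0.223
```

Call:
{"name": "step_arm", "arguments": {
  "motion": [
    [[0.01, 0, 0, -0.002, 0, 0, 0], [0.01, 0, 0, -0.004, 0, 0, 0], [0.01, 0, 0, -0.006, 0, 0, 0], [0.01, 0, 0, -0.008, 0, 0, 0], [0.01, 0, 0, -0.01, 0, 0, 0], [0.01, 0, 0, -0.011, 0, 0, 0], [0.01, 0, 0, -0.012, 0, 0, 0], [0.01, 0, 0, -0.012, 0, 0, 0]]
  ]
}}

```text
time: 9.15
tool_pos: [0.5428, -0.204, 0.1564]
tcp_rot: [-0.209, 3.128, 0.004]
wrist_force: [0.0, -0.1, -2.3]
width: 0.224
```

No contact force even below the 28 mm stop height, so the key is in the slot. Pushing on.

Call:
{"name": "step_arm", "arguments": {
  "motion": [
    [[0.01, 0, 0, -0.003, 0, 0, 0], [0.01, 0, 0, -0.006, 0, 0, 0], [0.01, 0, 0, -0.009, 0, 0, 0], [0.01, 0, 0, -0.012, 0, 0, 0], [0.01, 0, 0, -0.014, 0, 0, 0], [0.01, 0, 0, -0.016, 0, 0, 0], [0.01, 0, 0, -0.018, 0, 0, 0], [0.01, 0, 0, -0.018, 0, 0, 0]]
  ],
  "newtons": 100
}}

```text
time: 10.15
tool_pos: [0.543, -0.2039, 0.139]
tcp_rot: [-0.209, 3.127, 0.004]
wrist_force: [-3.0, 1.7, 6.6]
width: 0.218
```

Call:
{"name": "step_arm", "arguments": {
  "motion": [
    [[0.01, 0, 0, -0.001, 0, 0, 0], [0.01, 0, 0, -0.002, 0, 0, 0], [0.01, 0, 0, -0.003, 0, 0, 0], [0.01, 0, 0, -0.004, 0, 0, 0], [0.01, 0, 0, -0.005, 0, 0, 0], [0.01, 0, 0, -0.005, 0, 0, 0], [0.01, 0, 0, -0.005, 0, 0, 0], [0.01, 0, 0, -0.005, 0, 0, 0]]
  ]
}}

```text
time: 11.15
tool_pos: [0.5431, -0.2039, 0.1351]
tcp_rot: [-0.209, 3.127, 0.004]
wrist_force: [-3.8, 1.8, 8.5]
width: 0.217
```

Call:
{"name": "step_arm", "arguments": {
  "motion": [
    [[0.01, 0, 0, -0.001, 0, 0, 0], [0.01, 0, 0, -0.002, 0, 0, 0], [0.01, 0, 0, -0.003, 0, 0, 0], [0.01, 0, 0, -0.004, 0, 0, 0], [0.01, 0, 0, -0.004, 0, 0, 0], [0.01, 0, 0, -0.004, 0, 0, 0], [0.01, 0, 0, -0.004, 0, 0, 0], [0.01, 0, 0, -0.004, 0, 0, 0]]
  ]
}}

```text
time: 12.15
tool_pos: [0.5432, -0.204, 0.135]
tcp_rot: [-0.209, 3.127, 0.004]
wrist_force: [-9.8, 5.2, 23.4]
width: 0.222
```

```bash
python3 - <<'E'
from h import *
np.set_printoptions(precision=4,suppress=True)
im,d=read_camera("scene"); P=cloud("scene",d)
wm,wd=read_camera("wrist"); W=cloud("wrist",wd)
for n,Q in(("scene",P),("wrist",W)):
    m=(np.hypot(Q[...,0]-.538,Q[...,1]+.203)<.033)&(Q[...,2]>.094)&(Q[...,2]<.12); z=Q[m][:,2]; print(n,np.histogram(z,bins=13,range=(.094,.120)))
s=read_state();print(s["time"],s["tool_pos"],s["wrist_force"],s["torque"],s["width"])
a=cv2.resize(im[90:190,170:300],None,fx=5,fy=5,interpolation=cv2.INTER_CUBIC); cv2.imwrite("pics/s5crop.png",a)
E
```

```text
scene (array([  5,   8,   8,   8,   7,  61, 122,  24,  12,  11,   9,  14,   5]), array([0.094, 0.096, 0.098, 0.1  , 0.102, 0.104, 0.106, 0.108, 0.11 ,
       0.112, 0.114, 0.116, 0.118, 0.12 ]))
wrist (array([   0,    0,    0,    0,  664, 3511,   60,   51,   46,   56,   60,
         77,  119]), array([0.094, 0.096, 0.098, 0.1  , 0.102, 0.104, 0.106, 0.108, 0.11 ,
       0.112, 0.114, 0.116, 0.118, 0.12 ]))
12.25 [ 0.5432 -0.204   0.135 ] [-10.0355   4.8009  22.9319] [ 0.8015  2.0053 -0.088 ] 0.2197135251928364
```

View pics/s5crop.png

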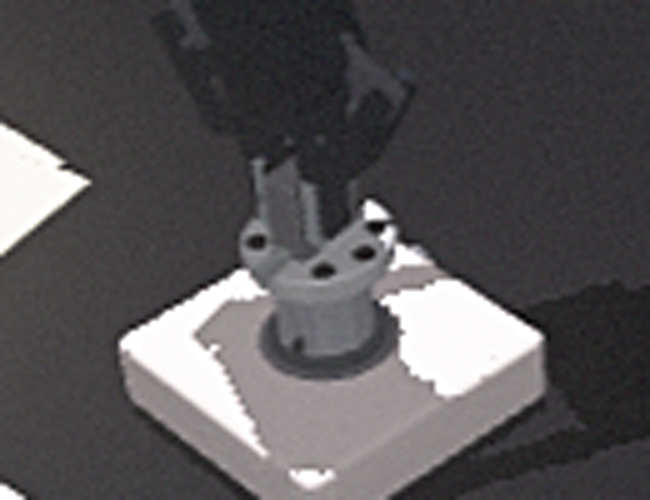

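The disc now sits directly on the hub at crop (320,285), with no gap. Its top is at z ≈ 0.105, which is the expected 0.091 + 0.014. The arm is still pushing against a hard stop, so I'm handing in.

```bash
python3 -c "
from workcell import *
print(finish_job())"
```

```text
the job is handed in; nothing more can be done
None
```

The rotor is fully home on the spinner hub, and I handed the job in at about 12.3 s with the gripper still holding the handle and pressing down. I gripped the silver rotor by its handle, lifted it from the white stand and lowered its shaft into the hub. The key already lined up with the keyway at about 7.5°, so no turning was needed.

- **Seated:** in the last readings the arm stopped hard at TCP z = 0.135 m with about 23 N upward force. Just before that, the force matched the roughly 10.5 N the spring should give at home.
- **Height:** the wrist and scene cameras put the disc's top at about 0.105 m, which is the expected height. The scene picture shows no gap between disc and hub.
- **Disagreement:** the rotor's position in the grip, along x, came out 3 mm from one measurement and 6 mm from another. I used the middle value. The shaft went in without contact, but a sideways force of about 11 N remains while pressing.
- **Bystanders:** I planned the moves clear of the kit box, bottle, tube rack and look-alikes, but did not check their positions again at the end.

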